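Push a stuck plug out of a yarn tube

TASK

A wooden plug is stuck in the paper yarn tube that is strapped in the cradle. Take the wooden push rod from its rest, slide its nose into the tube's mouth and push gently until its collar seats lightly against the mouth and the plug has dropped out of the far end into the metal catch tray; then draw the rod out and lay it back in its rest as it was. Do not force it, since the tube bruises easily, and leave the other things on the table where they are.

Things in the scene. Friction and masses are not known exactly. Their poses are not given: they have to be found in the camera images.
- drift: Push rod, plain beech, 214 mm long, about 90 g, lying level in its rest. Origin: middle of the handle, on the axis; +x to the nose, z up. Handle flat-sided, 26 mm wide and high, x -48 to +48 mm: grip it across the flats at the origin. Then a round collar (36 mm dia, x 48 to 54 mm) and the round nose, 24 mm dia, 112 mm long (x 54 to 166 mm), its last 8 mm tapered to 16 mm dia.
- collar: The rod's collar (fixed to the rod). Origin: centre of its front face, which seats on the tube's mouth, 54 mm ahead of the rod's origin; axes as the rod's.
- nose_tip (a point): Tip of the rod's nose, on the axis, 166 mm ahead of the rod's origin; axes as the rod's.
- rest: The rod's wooden rest, fixed: base 190 x 64 x 12 mm with two notched uprights. Origin: centre of the underside; +x the way the nose points. Rear notch (x = -78 mm, 45 mm wide, floor 35 mm up) takes the handle's end, front notch (x = +70 mm, 39 mm wide, floor 36 mm up) the nose; the cheeks lean outward and rise 14 mm above the floors. Between them the handle is free on both sides.
- rest_seat (a point): Where the rod's origin lies when the rod is in its rest: 48 mm above the table, at x = -40 mm of the rest; axes as the rest's (x the way the nose points).
- rest_nose (a point): Where the tip of the rod's nose lies when the rod is in its rest, 48 mm above the table.
- cradle: Wooden cradle, fixed; the cardboard yarn tube is strapped in its saddles (highest point 88 mm). Origin: on the table below the tube; +x is the pushing direction along the tube, mouth at the -x end. Tube: about 10 cm long, 32 mm outside, 26 mm bore, open at both ends, cannot move. Strapped in by hand, its place along x is NOT measured: mouth anywhere from x = -36 to -62 mm; feel for it.
- bore (a point): A point on the tube's axis, 70 mm above the table, straight over the cradle's origin; axes as the cradle's (x along the bore in the pushing direction). The bore is level. The tube's wall and rim take at most 25 N from the rod, in any direction.
- plug: The stuck beech plug, 25.7 mm dia, 25 mm long, with a small hole, near the middle of the bore. Origin: its centre; x along its axis. It is tight all along the bore and resists sliding with about 9 to 16 N; once its rear end has left the tube it falls free. The rod's nose is longer than the tube, so the plug drops a little before the collar seats.
- tray: Shallow aluminium catch tray with a grey lining, fixed, under and beyond the tube's far end: 130 x 100 mm, 26 mm high, walls 4 mm. Origin: centre of the underside; x about along the tube.
- coat_button: Bystander: a four-hole button, 45 mm dia, 6 mm thick. Origin: centre of the underside.
- bobbin: Bystander: a sewing machine bobbin, 21 mm dia, 12 mm high. Origin: centre of the underside.
- thread_spool: Bystander: a wooden thread spool, 32 mm dia, 40 mm high, upright. Origin: centre of the underside.
- scissors: Bystander: dressmaking scissors lying flat, 195 mm long, 10 mm high. Origin: below the pivot; x towards the points.
- cotton_ball: Bystander: a wound ball of crochet cotton, 72 mm dia, 58 mm high. Origin: centre of the underside.
- spare_tube: Bystander: an empty yarn tube standing upright, 32 mm dia, 100 mm high. Origin: centre of the underside.
- hoop: Bystander: an embroidery hoop lying flat, 132 mm dia, 9 mm high. Origin: centre of the underside.
- bead_jar: Bystander: a small amber glass jar, 52 mm dia, 70 mm high. Origin: centre of the underside.
Not all that is in view belongs to the job. What is shaped like the tray but blue is not meant. Leave any blue look-alike of the drift alone.

How it is judged:
By the outcome, as a careful person would: the job done as asked, in the order asked, and still so for the second after the job is handed in, with the robot touching nothing.
It also fails if it takes over 61 s, if anything falls off the work surface, if the arm or the gripper's body presses on something with over 40 N, if the wrist force passes 120 N, or if a joint passes its speed limit or range.

ROBOT

A 6-joint arm with a two-finger parallel gripper is mounted at the origin on the work surface. World frame = base frame: x ahead of the robot, y to its left, z up, the work surface at z = 0. Lengths are in m, angles in rad, forces in N, time in s.
With the tool pointing down it reaches from about 0.275 to 1 m from the base axis. Payload 8.4 kg.
Tool frame: the origin (TCP) lies midway between the tips of the shut fingers; the grasp point (between the pads) lies 19 mm behind it; z points along the fingers, y is the line along which they close (so a half turn about z gives the same grasp; the last joint's range is limited). The gripper opens to 85 mm and grips with 20 to 120 N. Pads are 22 mm wide; open, the fingers measure 114 mm over their backs; the gripper's body (76 mm by 85 mm) begins 54 mm behind the grasp point. The pads swing forward as they close: fully open they stand 13 mm farther back than shut.
Start: joints at [-1.236, 0.353, 1.633, -0, 1.155, -0.002], TCP at [0.207, -0.59, 0.231] pointing down, gripper open.
Joint ranges: [-2.63, 2.63], [-0.92, 2.1], [0.06, 2.66], [-1.3, 4.44], [0, 2.69], [-3.02, 3.02]. Speed limits (rad/s): [2.22, 2.22, 2.79, 3.14, 3.14, 3.14].

INTERFACE

Orientations are given as a 3x3 rotation matrix whose columns are the frame's x, y, z axes.
In Python, from cell import manip gives the robot as it stands.
- The arm moves only by the tool send_rows, never from a script. Its arguments are lists of equal length, an entry for each row: "slide": the shift along the world's x, y, z as a fraction of full scale, a list of three; "twist": the turn about the world's z as a fraction of full scale. In form: {"slide": [[tx, ty, tz], ...], "twist": [twist, ...]}. A call has exactly 5 rows; each row is the pose to reach, as a shift and turn from the pose commanded when the call began; what a row does not reach only later rows make up. Full scale, the value 1, is 0.2 m for a shift and 30 degrees for a turn. A row lasts 1/10 s, in which the tool goes at most 50 mm and 8.59 degrees, less where a joint would pass 70% of its speed; a pose out of reach is approached as far as the arm can. A call with a number of a shift or a turn outside -1 to 1 is refused whole. A call with a gripper value outside its range is refused whole. "grip" is the closure, from 0 (fully open) to 1 (shut), set as the call begins (left out, the last holds). The fingers move at their own pace and stop on an object; "squeeze" is the grip in N (left out, the last holds). Time passes only in rows, so rows that repeat a pose let the fingers close, or fill a call up. It gives the time, the measured TCP pose, the force, the opening and the grip force at its end, in the units of the state.
- manip.read_state(): the state, without advancing time (a new reading comes with each control period).
- manip.get_image(name): name is "scene" or "side" or "wrist"; returns a dict with "frame" (420x560x3 uint8, red, green, blue), "fov_y" (degrees; the focal length in pixels is half the picture's height over the tangent of half this angle, whatever the lens; pixels are square), "cx", "cy" (the principal point, pixels), "T" (4x4, takes a point from camera to world coordinates). Camera axes: x right, y up, looking along -z (the intrinsics and any distortion apply to the point x, -y, -z); pixel columns grow to the right and rows downward; lengths in m; the calibration is good to about 2 mm. A picture is of the moment at which its call begins. There is no depth.
- manip.sign_off(): hands the job in; it is judged then, once.
The state is a dict: "time": time; "q": joint angles; "qd": joint speeds; "tau": joint torques, N m; "eef_pos": TCP position; "orientation": TCP orientation; "wrist_force": force on the tool from outside, world axes, zero at the start; "torque": the same for the moment, N m; "opening": opening from 0.0 (shut) to 1.0 (fully open); "finger_force": force on a finger pad.
Only numpy, scipy, OpenCV 4.12 (cv2) and the standard library are available. Lean on these libraries where they do the work, as an engineer would, in place of code of your own. Each camera call takes 0.05 s, during which the arm holds its last target. There are 200 camera calls.

## Working session

There is one attempt and no reset: what is moved stays moved. The work goes in short steps, Python scripts to look and compute and a tool call to move; the robot and the scene stay as the last step left them, time stands still between calls to the robot, and variables do not carry over. Pictures are saved under pics/ and viewed, at most 10 in all, crops included, and the job is handed in when it is done.

Besides the shell and the picture viewer there is one more tool, called after "Call:" as a command line: name --pt "numbers of a row" for each row, then --argument value for the rest. send_rows: Moves the arm, as the interface text tells. Its arguments: {"type":"object","properties":{"slide":{"type":"array"},"twist":{"type":"array"},"grip":{"type":"number"},"squeeze":{"type":"number"}},"required":["slide","twist"]}

```bash
mkdir -p pics
cat > h.py <<'E'
import numpy as np, cv2, pickle
from cell import manip
def grab(n,tag):
    im=manip.get_image(n); cv2.imwrite(f'pics/{tag}.png',im['frame'][:,:,::-1]); pickle.dump(im,open(f'pics/{tag}.pkl','wb')); return im
def load(tag): return pickle.load(open(f'pics/{tag}.pkl','rb'))
def ray(im,u,v):
    f=im['frame'].shape[0]/2/np.tan(np.radians(im['fov_y'])/2)
    d=np.array([(u-im['cx'])/f,-(v-im['cy'])/f,-1]); T=np.array(im['T'])
    return T[:3,3],T[:3,:3]@d
def plane(im,u,v,z):
    o,d=ray(im,u,v); return o+d*(z-o[2])/d[2]
def proj(im,P):
    T=np.array(im['T']); c=T[:3,:3].T@(np.array(P)-T[:3,3]); f=im['frame'].shape[0]/2/np.tan(np.radians(im['fov_y'])/2)
    return np.array([im['cx']+f*c[0]/-c[2], im['cy']-f*c[1]/-c[2]])
def tri(a,b):
    A=np.zeros((3,3));B=np.zeros(3);R=[]
    for im,u,v in (a,b):
        o,d=ray(im,u,v);d=d/np.linalg.norm(d);M=np.eye(3)-np.outer(d,d);A+=M;B+=M@o;R.append((M,o))
    p=np.linalg.solve(A,B); return p,[np.linalg.norm(M@(p-o)) for M,o in R]
E
python3 - <<'E'
from h import *
for n in('scene','side','wrist'):
    im=grab(n,n+'0'); print(n,{k:v for k,v in im.items() if k!='frame'})
s=manip.read_state();print(s)
a=cv2.imread('pics/scene0.png');b=cv2.imread('pics/side0.png')
E
```

```text
scene {'fov_y': 52.902823639761095, 'cx': 281.3161859393374, 'cy': 211.5972282777791, 'T': array([[-0.42757322, -0.56124116,  0.7086533 ,  1.36220787],
       [ 0.90367796, -0.24508509,  0.3511402 ,  0.37254345],
       [-0.02339398,  0.79053251,  0.61197309,  0.76059804],
       [ 0.        ,  0.        ,  0.        ,  1.        ]])}
side {'fov_y': 56.938190965159315, 'cx': 277.95926833760944, 'cy': 211.12025752927718, 'T': array([[ 0.9982839 ,  0.02508444, -0.05291527,  0.52868764],
       [-0.05802109,  0.54597649, -0.83578898, -0.92384484],
       [ 0.00792519,  0.83742489,  0.54649497,  0.66024551],
       [ 0.        ,  0.        ,  0.        ,  1.        ]])}
wrist {'fov_y': 65.92984271730137, 'cx': 276.2013209622548, 'cy': 212.43515128865698, 'T': array([[ 0.33036163,  0.90655915,  0.26270077,  0.27261498],
       [-0.94385384,  0.31762051,  0.09086885, -0.56585699],
       [-0.00106117, -0.27797071,  0.96058896,  0.37314315],
       [ 0.        ,  0.        ,  0.        ,  1.        ]])}
{'time': 0.15, 'q': array([-1.23637834e+00,  3.53494400e-01,  1.63394850e+00, -2.34997316e-05,
        1.15520987e+00, -2.39942260e-03]), 'qd': array([ 0.00122484, -0.00303115, -0.0030152 ,  0.00048641,  0.00143581,
       -0.00117754]), 'tau': array([ 1.74363460e-03, -6.05635715e+01, -3.42338240e+01,  1.04647086e-04,
        6.24797671e-03,  2.64818362e-05]), 'eef_pos': array([ 0.20642863, -0.58954509,  0.23073714]), 'orientation': array([[ 9.43808100e-01,  3.30493773e-01, -3.68257750e-04],
       [ 3.30493978e-01, -9.43807577e-01,  9.94326793e-04],
       [-1.89456413e-05, -1.06016065e-03, -9.99999438e-01]]), 'wrist_force': array([ 1.26118131, -0.83178326, -0.46685686]), 'torque': array([-0.04583832, -0.01873227, -0.0023046 ]), 'finger_force': 0.0, 'opening': 1.0047019096777223}
```

View pics/scene0.png

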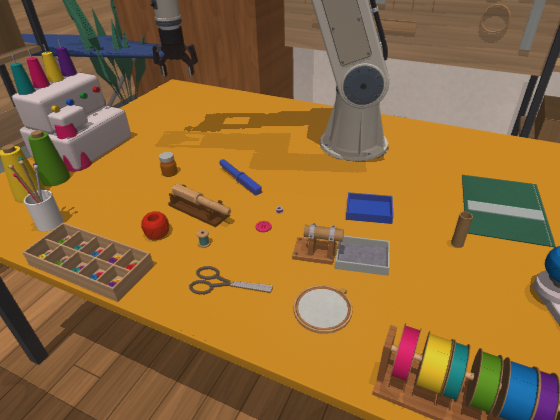

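View pics/side0.png

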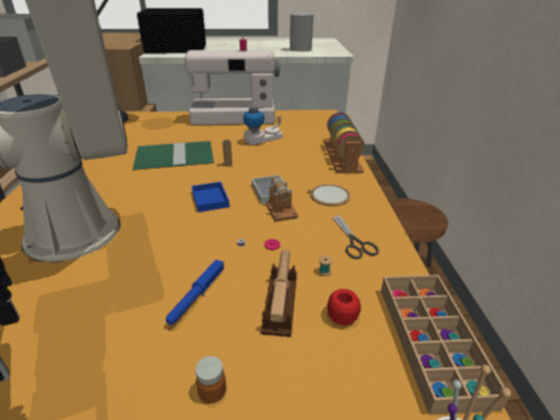

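Candidates for the rod: beech one in the brown rest at scene (200,203) / side (281,290), and the blue look-alike at scene (240,176) / side (197,291). Beech is the right one. The cradle is at scene (320,240) / side (281,200), the grey tray at (362,255), and the blue tray at (370,207) is not meant. I'll check with one close crop and triangulate roughly.

Run:
```python
from h import *
a=load('scene0');b=load('side0')
for n,p,q in [('noseend',(228,215),(285,255)),('handle rear',(175,192),(276,313)),('tube mouth',(306,232),(278,208)),('tube far',(342,234),(278,182))]:
    print(n,*tri((a,*p),(b,*q)))
A=a['frame'][165:285,150:400,::-1];B=b['frame'][165:345,220:330,::-1]
A=cv2.resize(A,None,fx=2.1,fy=2.1,interpolation=2);B=cv2.resize(B,None,fx=2.4,fy=2.4,interpolation=2)
c=np.zeros((max(A.shape[0],B.shape[0]),A.shape[1]+B.shape[1],3),np.uint8);c[:A.shape[0],:A.shape[1]]=A;c[:B.shape[0],A.shape[1]:]=B;print(c.shape)
cv2.imwrite('pics/crop0.png',c)
```

```text
noseend [ 0.59576288 -0.1727102   0.0362369 ] [np.float64(0.0009628036874362127), np.float64(0.0009628036874361612)]
handle rear [ 0.56584951 -0.37074482  0.04309029] [np.float64(0.005113419640994281), np.float64(0.005113419640994244)]
tube mouth [0.58616208 0.05363677 0.03745579] [np.float64(0.006104364388553481), np.float64(0.006104364388553344)]
tube far [0.59249463 0.15305005 0.07081939] [np.float64(0.005221006442499463), np.float64(0.005221006442499355)]
(432, 789, 3)
```

View pics/crop0.png

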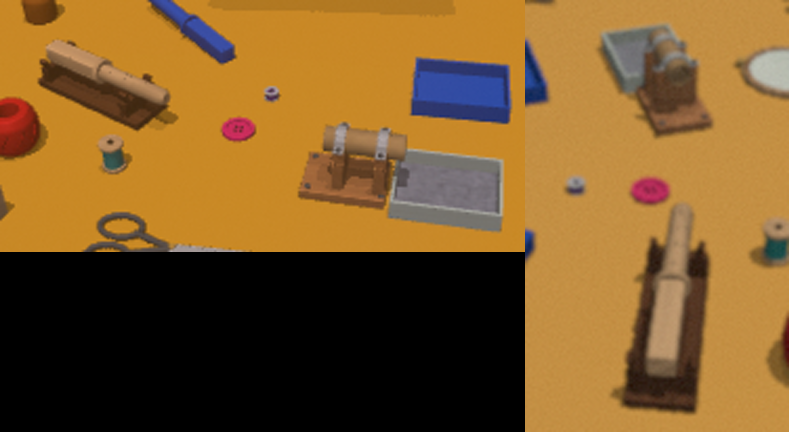

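The crop shows the plain beech rod in the brown rest, handle at the near end and nose towards the cradle. The cradle's open mouth faces the rod and the grey-lined tray lies beyond it. Next I'll move the wrist camera over the rod.

Call:
send_rows --pt "0.19 0.15 0.05" --pt "0.38 0.3 0.1" --pt "0.57 0.45 0.15" --pt "0.76 0.6 0.2" --pt "0.95 0.75 0.25" --twist '[0.14, 0.28, 0.42, 0.56, 0.7]' --grip 0

```text
time: 0.65
eef_pos: [0.3977, -0.4384, 0.2815]
orientation: [[0.761, 0.649, -0.0], [0.649, -0.761, 0.0], [-0.0, -0.0, -1.0]]
wrist_force: [-0.1, -1.1, 0.2]
opening: 0.999
finger_force: 0.0
```

Call:
send_rows --pt "0.18 0.13 0.05" --pt "0.36 0.26 0.1" --pt "0.54 0.39 0.15" --pt "0.72 0.52 0.2" --pt "0.9 0.65 0.25" --twist '[0.14, 0.28, 0.42, 0.56, 0.7]'

```text
time: 1.15
eef_pos: [0.5777, -0.3085, 0.3315]
orientation: [[0.478, 0.879, -0.0], [0.879, -0.478, 0.0], [-0.0, -0.0, -1.0]]
wrist_force: [0.3, -1.4, -0.1]
opening: 1.002
finger_force: 0.0
```

Call:
send_rows --pt "0 0 0" --pt "0 0 0" --pt "0 0 0" --pt "0 0 0" --pt "0 0 0" --twist '[0.2, 0.4, 0.6, 0.7, 0.7]'

```text
time: 1.65
eef_pos: [0.5765, -0.3097, 0.3309]
orientation: [[0.133, 0.991, -0.001], [0.991, -0.133, 0.0], [0.0, -0.001, -1.0]]
wrist_force: [0.8, 0.7, 0.8]
opening: 0.997
finger_force: 0.0
```

Run:
```python
from h import *
grab('wrist','w1'); s=manip.read_state();print(s['time'],s['eef_pos'],s['orientation'],s['wrist_force'])
```

```text
1.7 [ 0.57643093 -0.30980121  0.33100623] [[ 1.35258822e-01  9.90810188e-01 -4.70629912e-04]
 [ 9.90810286e-01 -1.35258723e-01  2.35989817e-04]
 [ 1.70164314e-04 -4.98224662e-04 -9.99999861e-01]] [ 0.08929443 -0.56310058  0.33138563]
```

View pics/w1.png

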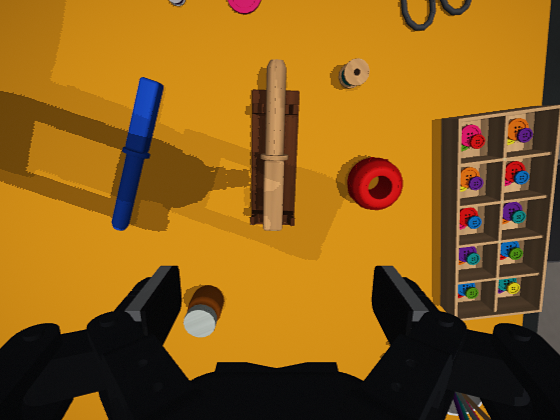

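The wrist view shows the beech rod with tip about (277,60), collar (275,157) and handle end (273,230). The blue rod is off to the left. Next come a second view with an x baseline, then two of the cradle.

Call:
send_rows --pt "-0.2 0 0" --pt "-0.4 0 0" --pt "-0.5 0 0" --pt "-0.5 0 0" --pt "-0.5 0 0" --twist '[0, 0, 0, 0, 0]'

```text
time: 2.2
eef_pos: [0.4769, -0.3101, 0.3317]
orientation: [[0.136, 0.991, 0.001], [0.991, -0.136, -0.0], [-0.0, 0.001, -1.0]]
wrist_force: [0.9, -0.3, 0.1]
opening: 0.999
finger_force: 0.0
```

```bash
python3 -c "
from h import *
grab('wrist','w2')"
```

Call:
send_rows --pt "0.1 0.2 -0.05" --pt "0.2 0.4 -0.1" --pt "0.25 0.6 -0.15" --pt "0.25 0.8 -0.2" --pt "0.25 1.0 -0.2" --twist '[0, 0, 0, 0, 0]'

```text
time: 2.75
eef_pos: [0.5271, -0.1077, 0.2895]
orientation: [[0.134, 0.991, -0.002], [0.991, -0.134, 0.001], [0.0, -0.002, -1.0]]
wrist_force: [0.7, 0.1, 0.7]
opening: 1.002
finger_force: 0.0
```

Call:
send_rows --pt "0 0.2 0" --pt "0 0.4 0" --pt "0 0.4 0" --pt "0 0.4 0" --pt "0 0.4 0" --twist '[0, 0, 0, 0, 0]'

```text
time: 3.25
eef_pos: [0.5271, -0.0303, 0.2911]
orientation: [[0.134, 0.991, -0.0], [0.991, -0.134, -0.0], [-0.0, -0.0, -1.0]]
wrist_force: [-0.1, -1.2, 0.2]
opening: 0.999
finger_force: 0.0
```

```bash
python3 -c "
from h import *
grab('wrist','w3')"
```

Call:
send_rows --pt "0.2 0 0" --pt "0.4 0 0" --pt "0.6 0 0" --pt "0.6 0 0" --pt "0.6 0 0" --twist '[0, 0, 0, 0, 0]'

```text
time: 3.8
eef_pos: [0.6468, -0.0311, 0.2902]
orientation: [[0.136, 0.991, -0.002], [0.991, -0.136, -0.0], [-0.0, -0.002, -1.0]]
wrist_force: [-0.8, -0.2, -0.6]
opening: 1.003
finger_force: 0.0
```

Run:
```python
from h import *
grab('wrist','w4'); s=manip.read_state();print(s['time'],s['eef_pos'],s['wrist_force'])
L=[cv2.imread(f'pics/w{i}.png')[0:270,150:450] for i in (1,2)]+[cv2.imread(f'pics/w{i}.png')[0:270,80:480] for i in (3,4)]
c=np.zeros((540,800,3),np.uint8)
c[:270,:300]=L[0];c[270:,:300]=L[1];c[:270,300:700]=L[2];c[270:,300:700]=L[3]
cv2.imwrite('pics/m1.png',c)
```

```text
3.85 [ 0.64607275 -0.03093887  0.29060258] [-0.70486311 -0.10006431  0.09508257]
```

View pics/m1.png

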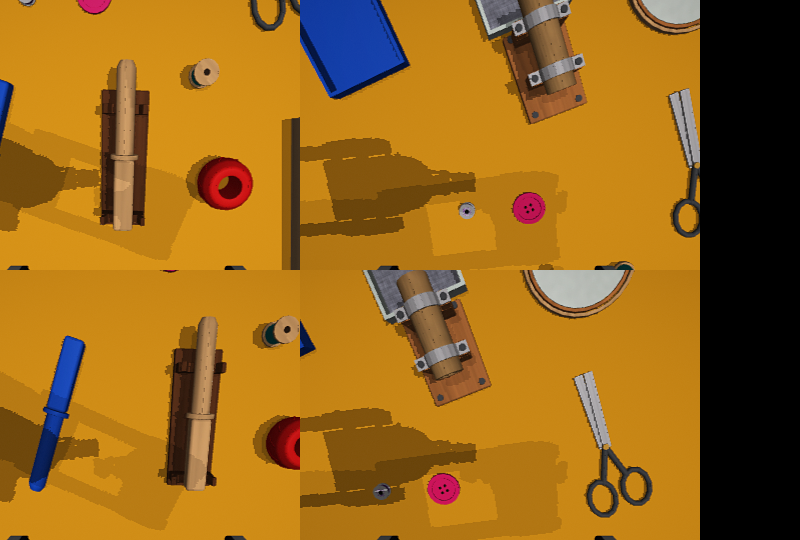

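The four crops give clear views. The rod's nose stands above the dark rest, tip near (277,60) in w1 and (207,47+) in w2. The strapped tube's mouth end is at about (340,92) in w3 and (227,108) in w4. I'll fit silhouette edges next and need the colour profiles first.

Run:
```python
from h import *
def prof(t,v,u0,u1,st=2):
    f=load(t)['frame']; print(t,v,[(u,*map(int,f[v,u])) for u in range(u0,u1,st)])
prof('w1',110,258,298);prof('w1',80,258,298,3);prof('w2',90,336-150,380-150,3)
prof('w3',50,310,360,3);prof('w4',75,190,245,3)
f=load('w3')['frame'];print([(v,*map(int,f[v,338])) for v in range(60,120,3)])
```

```text
w1 110 [(258, 47, 25, 13), (260, 47, 26, 14), (262, 74, 40, 21), (264, 54, 29, 16), (266, 80, 57, 38), (268, 135, 99, 64), (270, 173, 129, 83), (272, 189, 144, 93), (274, 183, 138, 90), (276, 207, 158, 104), (278, 203, 154, 102), (280, 189, 143, 93), (282, 161, 121, 78), (284, 113, 82, 52), (286, 90, 47, 24), (288, 79, 42, 23), (290, 32, 17, 9), (292, 41, 23, 11), (294, 87, 47, 25), (296, 79, 43, 22)]
w1 80 [(258, 138, 90, 15), (261, 140, 90, 14), (264, 142, 92, 14), (267, 93, 68, 46), (270, 159, 119, 78), (273, 188, 141, 93), (276, 202, 153, 100), (279, 184, 138, 90), (282, 161, 120, 78), (285, 129, 92, 50), (288, 213, 146, 24), (291, 213, 145, 24), (294, 212, 145, 24), (297, 212, 144, 23)]
w2 90 [(186, 204, 138, 21), (189, 205, 139, 23), (192, 205, 138, 21), (195, 205, 139, 22), (198, 205, 139, 22), (201, 205, 139, 22), (204, 206, 139, 22), (207, 191, 126, 16), (210, 19, 63, 168), (213, 24, 71, 181), (216, 26, 72, 183), (219, 28, 74, 185), (222, 28, 75, 187), (225, 30, 78, 189), (228, 13, 47, 133)]
w3 50 [(310, 78, 45, 24), (313, 55, 36, 21), (316, 69, 51, 31), (319, 101, 73, 44), 
[... 366 characters left out ...]
 31), (205, 102, 75, 44), (208, 132, 96, 59), (211, 140, 104, 61), (214, 151, 112, 67), (217, 151, 111, 68), (220, 148, 109, 64), (223, 148, 116, 81), (226, 150, 150, 156), (229, 127, 126, 129), (232, 128, 125, 127), (235, 106, 105, 107), (238, 149, 147, 149), (241, 60, 61, 63), (244, 53, 56, 58)]
[(60, 152, 112, 66), (63, 174, 171, 174), (66, 169, 166, 169), (69, 168, 165, 168), (72, 168, 165, 168), (75, 119, 93, 67), (78, 155, 114, 67), (81, 148, 108, 65), (84, 137, 101, 61), (87, 136, 99, 59), (90, 101, 73, 44), (93, 146, 87, 45), (96, 148, 88, 45), (99, 171, 102, 51), (102, 166, 98, 50), (105, 164, 98, 48), (108, 164, 98, 50), (111, 166, 98, 51), (114, 211, 143, 21), (117, 203, 136, 21)]
```

```bash
cat > m.py <<'E'
from h import *
def mask(im,seeds):
    f=im['frame'].astype(float)+1e-3; gr=f[...,1]/f[...,0]; br=f[...,2]/f[...,0]
    m=((gr>.67)&(gr<.83)&(br>.36)&(br<.8)&(f[...,0]>45)).astype(np.uint8)
    n,l=cv2.connectedComponents(m,connectivity=4); return np.isin(l,[l[v,u] for u,v in seeds])
def bis(im,m,rows):
    """bisector plane (n, origin) of the two silhouette edges over rows"""
    Ls=[]
    for side in (0,-1):
        P=[]
        for v in rows:
            u=np.flatnonzero(m[v])
            if len(u)>6: P.append((u[side]+(-.0 if side==0 else .0),v))
        P=np.array(P,np.float32)
        for _ in range(3):
            vx,vy,x,y=cv2.fitLine(P,cv2.DIST_HUBER,0,.01,.01).ravel()
            r=(P[:,0]-x)*vy-(P[:,1]-y)*vx; k=abs(r)<1.2
            if k.all(): break
            P=P[k]
        Ls.append((x-vx/vy*(y-rows[0]),x+vx/vy*(rows[-1]-y),len(P)))
    N=[]
    for a,b,_ in Ls:
        n=np.cross(ray(im,a,rows[0])[1],ray(im,b,rows[-1])[1]); n/=np.linalg.norm(n); N.append(n*np.sign(n[0]))
    ang=np.degrees(np.arccos(N[0]@N[1])); n=N[0]+N[1]; n/=np.linalg.norm(n)
    return n,np.array(im['T'])[:3,3],ang,Ls
def axis(pa,pb,y):
    d=np.cross(pa[0],pb[0]); d/=np.linalg.norm(d); d*=np.sign(d[1])
    A=np.array([pa[0],pb[0],[0,1,0]]); p=np.linalg.solve(A,[pa[0]@pa[1],pb[0]@pb[1],y]); return p,d
def onaxis(im,u,v,p,d):
    o,r=ray(im,u,v); A=np.stack([d,-r],1); s=np.linalg.lstsq(A,o-p,rcond=None)[0]; return p+s[0]*d
E
python3 - <<'E'
from m import *
w={i:load(f'w{i}') for i in (1,2,3,4)}
def go(a,b,sa,sb,ra,rb,y):
    ma,mb=mask(w[a],sa),mask(w[b],sb)
    for m in(ma,mb):
        v=np.flatnonzero(m.any(1)); print('rows',v[0],v[-1])
    A=bis(w[a],ma,ra);B=bis(w[b],mb,rb);p,d=axis(A,B,y)
    for P in(A,B): print('edges',np.round(P[3],1),'dia',2*np.linalg.norm(np.cross(p-P[1],d))*np.sin(np.radians(P[2]/2)))
    print('p',p,'d',d,'yaw',np.degrees(np.arctan2(d[1],d[0])),'pitch',np.degrees(np.arcsin(d[2]))); return p,d,ma,mb
p,d,m1,m2=go(1,2,[(276,110)],[(355,90)],range(75,150),range(60,135),-.25)
for i,m in((1,m1),(2,m2)):
    for name,v in(('tip',np.flatnonzero(m.any(1))[0]),('rear',np.flatnonzero(m.any(1))[-1])):
        u=np.flatnonzero(m[v]).mean(); print(i,name,u,v,onaxis(w[i],u,v,p,d))
    print([(v,int(m[v].sum())) for v in range(125,175,2)])
p,d,m3,m4=go(3,4,[(332,50),(338,84)],[(214,75),(225,103)],range(30,92),range(50,104),.1)
for i,m in((3,m3),(4,m4)):
    v=np.flatnonzero(m.any(1))[-1];u=np.flatnonzero(m[v]).mean();print('mouth',u,v,onaxis(w[i],u,v,p,d))
    print([(v,np.flatnonzero(m[v])[[0,-1]].tolist()) for v in range(28,112,3) if m[v].any()])
E
```

```text
rows 59 230
rows 46 220
edges [[267.  265.3  75. ]
 [285.  282.8  75. ]] dia 0.022549726490837363
edges [[348.1 341.7  75. ]
 [366.3 359.6  75. ]] dia 0.022740294301711976
p [ 0.58178124 -0.25        0.04809796] d [ 0.16242091  0.98671972 -0.00190656] yaw 80.65254033120027 pitch -0.10923787169080112
1 tip 276.5 59 [ 0.59479294 -0.17095288  0.04794522]
1 rear 273.0 230 [ 0.55947105 -0.38553617  0.04835984]
[(125, 19), (127, 18), (129, 18), (131, 18), (133, 18), (135, 18), (137, 18), (139, 18), (141, 19), (143, 19), (145, 18), (147, 19), (149, 19), (151, 19), (153, 20), (155, 28), (157, 28), (159, 25), (161, 20), (163, 20), (165, 20), (167, 20), (169, 20), (171, 20), (173, 20)]
2 tip 360.0 46 [ 0.59483278 -0.17071084  0.04794475]
2 rear 347.5 220 [ 0.5595944  -0.38478676  0.0483584 ]
[(125, 20), (127, 19), (129, 19), (131, 19), (133, 18), (135, 19), (137, 18), (139, 18), (141, 19), (143, 24), (145, 29), (147, 28), (149, 21), (151, 23), (153, 23), (155, 23), (157, 23), (159, 23), (161, 23), (163, 22), (165, 22), (167, 23), (169, 23), (171, 23), (173, 22)]
rows 18 94
rows 35 109
edges [[
[... 516 characters left out ...]
, [317, 336]), (64, [318, 329]), (67, [319, 323]), (70, [351, 352]), (73, [343, 353]), (76, [335, 353]), (79, [328, 354]), (82, [324, 355]), (85, [325, 351]), (88, [326, 344]), (91, [326, 336]), (94, [327, 328])]
mouth 217.0 109 [0.60790631 0.06058546 0.07012365]
[(37, [204, 219]), (40, [198, 220]), (43, [193, 221]), (46, [190, 222]), (49, [191, 223]), (52, [192, 224]), (55, [193, 225]), (58, [194, 227]), (61, [196, 228]), (64, [197, 229]), (67, [198, 230]), (70, [200, 231]), (73, [201, 231]), (76, [202, 220]), (79, [204, 213]), (82, [205, 207]), (88, [228, 238]), (91, [220, 240]), (94, [213, 240]), (97, [210, 241]), (100, [212, 239]), (103, [213, 235]), (106, [214, 228]), (109, [216, 218])]
```

The rod's axis is good: 48 mm high, level, 22.6 mm measured diameter, origin about (0.568, -0.335). The tube's fit shows 1.9° of pitch where the bore is level, so I'll take two better-centred, closer views of it.

Call:
send_rows --pt "0 0.15 -0.05" --pt "0 0.3 -0.1" --pt "0.02 0.45 -0.15" --pt "0.02 0.53 -0.2" --pt "0.02 0.53 -0.2" --twist '[0.2, 0.4, 0.6, 0.68, 0.68]'

```text
time: 4.35
eef_pos: [0.649, 0.0773, 0.2499]
orientation: [[-0.221, 0.975, -0.002], [0.975, 0.221, -0.0], [0.0, -0.002, -1.0]]
wrist_force: [-0.2, -0.8, 0.0]
opening: 1.001
finger_force: 0.0
```

```bash
python3 -c "
from h import *
grab('wrist','w5')"
```

Call:
send_rows --pt "-0.2 -0.04 0" --pt "-0.4 -0.08 0" --pt "-0.5 -0.1 0" --pt "-0.5 -0.1 0" --pt "-0.5 -0.1 0" --twist '[0, 0, 0, 0, 0]'

```text
time: 4.9
eef_pos: [0.5511, 0.0551, 0.2524]
orientation: [[-0.217, 0.976, 0.002], [0.976, 0.217, -0.0], [-0.001, 0.002, -1.0]]
wrist_force: [0.0, -0.3, -0.4]
opening: 0.999
finger_force: 0.0
```

Run:
```python
from h import *
grab('wrist','w6');s=manip.read_state();print(s['time'],s['eef_pos'])
c=np.hstack([cv2.imread(f'pics/w{i}.png')[0:420,80:480] for i in (5,6)])
cv2.imwrite('pics/m2.png',c)
```

```text
4.95 [0.55163424 0.0553971  0.25214088]
```

View pics/m2.png

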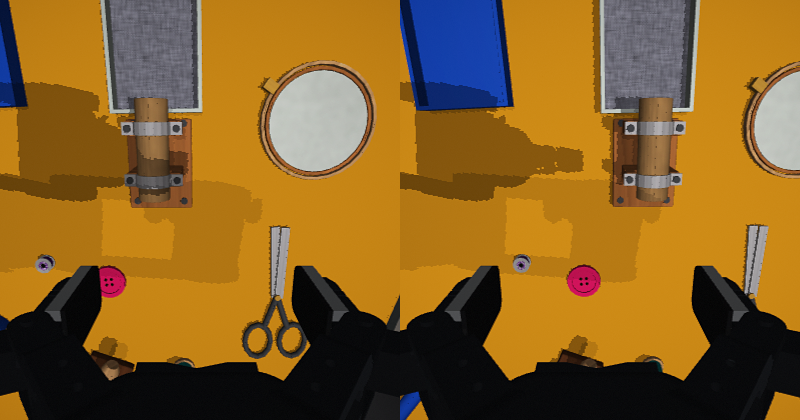

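Tube now fully in view: w5 rows ~97–203 around u≈232, w6 u≈335; tray straight beyond it. Fit again.

Run:
```python
from m import *
w={i:load(f'w{i}') for i in (1,2,5,6)}
def seg(im,c):
    f=im['frame'].astype(float)+1e-3; gr=f[...,1]/f[...,0]; br=f[...,2]/f[...,0]
    m=((gr>.67)&(gr<.83)&(br>.36)&(br<.8)&(f[...,0]>30))
    m[:,:c-26]=0;m[:,c+26:]=0;m[:90]=0;m[210:]=0
    return m
r=list(range(99,119))+list(range(140,172))+list(range(190,200))
ms={5:seg(w[5],232),6:seg(w[6],335)}
for i in ms: print(i,[(v,np.flatnonzero(ms[i][v])[[0,-1]].tolist()) for v in range(93,208,3) if ms[i][v].any()])
A,B=bis(w[5],ms[5],r),bis(w[6],ms[6],r)
p,d=axis(A,B,.1);print(A[3],B[3])
for P in(A,B): print('dia',2*np.linalg.norm(np.cross(p-P[1],d))*np.sin(np.radians(P[2]/2)))
print('p',p,'d',d,'yaw',np.degrees(np.arctan2(d[1],d[0])),'pitch',np.degrees(np.arcsin(d[2])))
for i in ms:
    for v in (96,97,203,206):
        m=ms[i];u=(sum(A[3][k][1] for k in(0,1))/2 if i==5 else sum(B[3][k][1] for k in(0,1))/2) if v>200 else 0
        if u==0: u=(sum((A if i==5 else B)[3][k][0] for k in(0,1))/2)
        print(i,u,v,onaxis(w[i],u,v,p,d), 'top', plane(w[i],u,v,.086))
# level-bore: per-view fit with z=0.070
for i,P in((5,A),(6,B)):
    a=np.array(P[3]);q0=plane(w[i],a[:,0].mean(),r[0],.07);q1=plane(w[i],a[:,1].mean(),r[-1],.07);e=q1-q0;e=-e
    print('z70',i,q0,q1,np.degrees(np.arctan2(e[1],e[0])))
# collar check of rod
for i,(u,v) in ((1,(275,154)),(2,(351,142))): print('collar top front',plane(w[i],u,v,.064))
```

```text
5 [(99, [214, 247]), (102, [214, 247]), (105, [214, 247]), (108, [214, 247]), (111, [215, 247]), (114, [215, 246]), (117, [215, 246]), (120, [211, 247]), (135, [206, 248]), (138, [216, 248]), (141, [216, 248]), (144, [217, 247]), (147, [217, 248]), (150, [217, 248]), (153, [217, 248]), (156, [217, 248]), (159, [217, 248]), (162, [217, 248]), (165, [217, 248]), (168, [217, 249]), (171, [218, 249]), (174, [218, 248]), (186, [208, 251]), (189, [219, 249]), (192, [219, 249]), (195, [219, 249]), (198, [219, 248]), (201, [214, 243]), (204, [218, 218])]
6 [(99, [319, 352]), (102, [319, 352]), (105, [319, 352]), (108, [320, 351]), (111, [319, 351]), (114, [319, 351]), (117, [319, 351]), (120, [319, 352]), (135, [319, 350]), (138, [318, 350]), (141, [318, 349]), (144, [318, 349]), (147, [318, 349]), (150, [318, 349]), (153, [318, 349]), (156, [318, 349]), (159, [317, 348]), (162, [318, 348]), (165, [317, 348]), (168, [317, 348]), (171, [317, 348]), (174, [320, 347]), (186, [349, 349]), (189, [317, 347]), (192, [317, 346]), (195, [317, 346]), (198, [318, 349]), (201, [330, 349])]
[(np.float32(
[... 681 characters left out ...]
549] top [0.61058874 0.05730777 0.086     ]
6 335.62128 96 [0.586144   0.15677653 0.0700084 ] top [0.58363098 0.15518926 0.086     ]
6 335.62128 97 [0.58634301 0.15590496 0.07001677] top [0.58385794 0.15437015 0.086     ]
6 331.43918 203 [0.60935624 0.0551191  0.07098542] top [0.60618218 0.05838668 0.086     ]
6 331.43918 206 [0.6100675  0.05200417 0.07101536] top [0.60698959 0.05543153 0.086     ]
z70 5 [0.58658117 0.15440806 0.07      ] [0.60802554 0.05994555 0.07      ] 102.79019822160782
z70 6 [0.58686883 0.15419    0.07      ] [0.60874578 0.05907955 0.07      ] 102.9536479341762
collar top front [ 0.57812688 -0.28112137  0.064     ]
collar top front [ 0.57456636 -0.28002924  0.064     ]
```

The tube axis passes (0.599, 0.100, 0.0705), yaw 102.9°, diameter about 31 mm; the mouth is at about (0.609, 0.058). All of this agrees with the text. Rod origin is about (0.568, -0.335, 0.048), yaw 80.7°. Going above the rod with the fingers half shut.

Call:
send_rows --pt "0 -0.2 0" --pt "0.01 -0.4 0" --pt "0.02 -0.6 0" --pt "0.03 -0.8 0" --pt "0.04 -1.0 -0.1" --twist '[-0.15, -0.3, -0.45, -0.6, -0.735]' --grip 0.4

```text
time: 5.45
eef_pos: [0.5613, -0.1465, 0.2335]
orientation: [[0.166, 0.986, 0.005], [0.986, -0.166, -0.002], [-0.001, 0.006, -1.0]]
wrist_force: [1.1, 0.6, 0.1]
opening: 0.599
finger_force: 0.0
```

Call:
send_rows --pt "0.01 -0.2 -0.1" --pt "0.02 -0.4 -0.2" --pt "0.03 -0.6 -0.3" --pt "0.04 -0.8 -0.4" --pt "0.045 -0.955 -0.4" --twist '[0, 0, 0, 0, 0]'

```text
time: 5.95
eef_pos: [0.5667, -0.3373, 0.1478]
orientation: [[0.164, 0.986, -0.003], [0.986, -0.164, 0.002], [0.001, -0.004, -1.0]]
wrist_force: [-0.1, 0.5, 0.2]
opening: 0.599
finger_force: 0.0
```

Call:
send_rows --pt "0 0 0" --pt "0 0 0" --pt "0 0 0" --pt "0 0 0" --pt "0 0 0" --twist '[0, 0, 0, 0, 0]'

```text
time: 6.45
eef_pos: [0.5679, -0.334, 0.1517]
orientation: [[0.161, 0.987, 0.0], [0.987, -0.161, -0.0], [-0.0, 0.0, -1.0]]
wrist_force: [-0.4, 0.0, 0.4]
opening: 0.6
finger_force: 0.0
```

Run:
```python
from h import *
im=grab('wrist','w7');s=manip.read_state();print(s['time'],s['eef_pos'],s['orientation'][:,0],s['opening'])
from m import *
f=im['frame']
d=np.array([.1624,.9867,0]);o=np.array([.568,-.335,.048]);n=np.array([.9867,-.1624,0])
for P in (o+.166*d,o+.06*d+[0,0,.012],o+[0,0,.013]): print('pred',proj(im,P))
u,v=map(int,proj(im,o+.1*d)); m=mask(im,[(u,v)])
vr=np.flatnonzero(m.any(1));print(vr[[0,-1]])
for v in range(vr[0],vr[-1],12):
    q=np.flatnonzero(m[v]); c=plane(im,q[[0,-1]].mean(),v,.048); print(v,q[[0,-1]],'lat',(c-o)@n,'along',(c-o)@d)
```

```text
6.5 [ 0.56787006 -0.33417054  0.1516736 ] [ 1.61534608e-01  9.86867036e-01 -1.53216805e-04] 0.5962478141668924
pred [277.51878227 -32.19700861]
pred [277.29284703 136.23984069]
pred [277.152831   218.00576519]
[  0 274]
0 [260 294] lat -0.0003081370590388745 along 0.14770100625764518
12 [260 294] lat -0.0002970664551097714 along 0.14065546006855945
24 [260 293] lat -0.0006244436889383115 along 0.13348007943392606
36 [260 294] lat -0.0002743092310005975 along 0.1261723230488122
48 [260 294] lat -0.00026261107792828475 along 0.11872739246275955
60 [260 293] lat -0.0005989432322990595 along 0.11114141924505327
72 [260 293] lat -0.0005901187328609635 along 0.10341106770378963
84 [261 293] lat -0.00022616459204458268 along 0.09553214481701072
96 [261 293] lat -0.00021354317375150977 along 0.08749963040988427
108 [261 293] lat -0.0002006738579477755 along 0.07930934923843541
120 [261 293] lat -0.00018754926875923054 along 0.07095660715381945
132 [261 293] lat -0.00017416173476746816 along 0.062436521917183414
144 [258 295] lat -0.0005334214863656362 along 0.053743701310234426
156 [261 293] lat -0.0001465655783479446 along 0.044873794902421146
168 [260 294] lat -0.00013233999613848808 along 0.03582035959164284
180 [260 294] lat -0.00011781751480142641 along 0.026577971940923758
192 [260 294] lat -0.00010298874154062105 along 0.0171406541933267
204 [260 294] lat -8.784388313238492e-05 along 0.0075021737521987295
216 [260 293] lat -0.0004693948957057916 along -0.0023442453502419717
228 [261 293] lat -5.656460502367596e-05 along -0.012404563051660818
240 [261 293] lat -4.0408395469427195e-05 along -0.022686686898227556
252 [261 293] lat -2.3892470433170034e-05 along -0.033197740626044546
264 [262 293] lat 0.00040789673635481007 along -0.043945213529647066
```

View pics/w7.png

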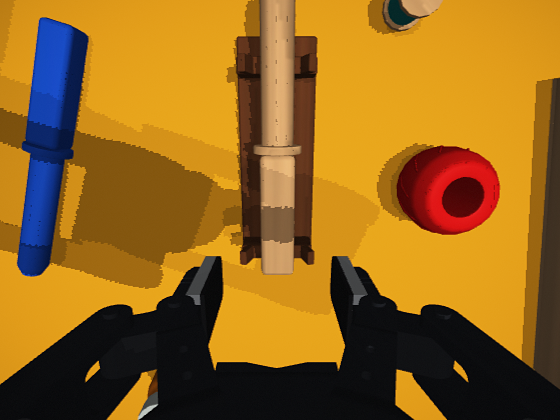

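The rod lies within 0.3 mm of the prediction and is centred between the pads (handle u≈277, pads 222/331). Descending, gripping, and lifting straight up a little.

Call:
send_rows --pt "0 0 -0.15" --pt "0 0 -0.3" --pt "0 0 -0.45" --pt "0 0 -0.57" --pt "0 0 -0.62" --twist '[0, 0, 0, 0, 0]'

```text
time: 7.0
eef_pos: [0.5664, -0.3337, 0.0251]
orientation: [[0.162, 0.987, -0.003], [0.987, -0.162, 0.002], [0.001, -0.003, -1.0]]
wrist_force: [-0.4, -0.2, 0.1]
opening: 0.598
finger_force: 0.0
```

Call:
send_rows --pt "0 0 0" --pt "0 0 0" --pt "0 0 0" --pt "0 0 0" --pt "0 0 0" --twist '[0, 0, 0, 0, 0]'

```text
time: 7.5
eef_pos: [0.568, -0.3351, 0.0282]
orientation: [[0.163, 0.987, 0.001], [0.987, -0.163, -0.001], [-0.0, 0.001, -1.0]]
wrist_force: [0.4, 0.3, -0.1]
opening: 0.602
finger_force: 0.0
```

Call:
send_rows --pt "0 0 0" --pt "0 0 0" --pt "0 0 0" --pt "0 0 0" --pt "0 0 0" --twist '[0, 0, 0, 0, 0]' --grip 1 --squeeze 60

```text
time: 8.0
eef_pos: [0.5678, -0.3351, 0.0277]
orientation: [[0.163, 0.987, 0.0], [0.987, -0.163, -0.0], [-0.0, 0.001, -1.0]]
wrist_force: [-0.4, 0.1, 6.5]
opening: 0.3
finger_force: 59.3
```

Call:
send_rows --pt "0 0 0" --pt "0 0 0" --pt "0 0 0" --pt "0 0 0" --pt "0 0 0" --twist '[0, 0, 0, 0, 0]'

```text
time: 8.5
eef_pos: [0.5678, -0.335, 0.0277]
orientation: [[0.163, 0.987, 0.0], [0.987, -0.163, -0.0], [-0.0, 0.001, -1.0]]
wrist_force: [-1.3, 0.4, 4.8]
opening: 0.299
finger_force: 59.3
```

Gripped at 25.5 mm opening, TCP z ≈0.0277, so the rod axis is about 20.5 mm above the TCP. Lifting, then carrying it to stand-off and aligning with the bore.

Call:
send_rows --pt "0 0 0.03" --pt "0 0 0.1" --pt "0 0 0.2" --pt "0 0 0.35" --pt "0 0 0.5" --twist '[0, 0, 0, 0, 0]'

```text
time: 9.0
eef_pos: [0.5672, -0.3347, 0.1288]
orientation: [[0.163, 0.987, -0.0], [0.987, -0.163, 0.0], [0.0, -0.001, -1.0]]
wrist_force: [0.5, -0.4, -0.0]
opening: 0.295
finger_force: 58.9
```

Call:
send_rows --pt "0.04 0.09 0" --pt "0.1 0.22 0" --pt "0.17 0.36 0" --pt "0.23 0.5 0" --pt "0.29 0.64 0" --twist '[0.05, 0.18, 0.32, 0.45, 0.55]'

```text
time: 9.5
eef_pos: [0.6257, -0.2051, 0.1273]
orientation: [[-0.128, 0.992, -0.0], [0.992, 0.128, 0.0], [0.0, -0.0, -1.0]]
wrist_force: [0.2, -0.5, -0.8]
opening: 0.298
finger_force: 58.8
```

Call:
send_rows --pt "0.05 0.1 0" --pt "0.1 0.2 0" --pt "0.13 0.28 0" --pt "0.145 0.32 0" --pt "0.145 0.32 0" --twist '[0.08, 0.14, 0.18, 0.19, 0.19]'

```text
time: 10.0
eef_pos: [0.6546, -0.1418, 0.1272]
orientation: [[-0.223, 0.975, -0.0], [0.975, 0.223, 0.0], [0.0, -0.0, -1.0]]
wrist_force: [-0.1, 0.0, -1.8]
opening: 0.295
finger_force: 58.9
```

Call:
send_rows --pt "0 0 0" --pt "0 0 0" --pt "0 0 0" --pt "0 0 0" --pt "0 0 0" --twist '[0, 0, 0, 0, 0]'

```text
time: 10.5
eef_pos: [0.6544, -0.1433, 0.1273]
orientation: [[-0.222, 0.975, 0.0], [0.975, 0.222, -0.0], [-0.0, 0.0, -1.0]]
wrist_force: [0.5, -0.5, -1.3]
opening: 0.297
finger_force: 58.9
```

```bash
cat > rod.py <<'E'
from m import *
def look(tag):
    """rod in hand as seen by wrist, relative to TCP, in axes along/lateral of the bore"""
    im=grab('wrist',tag);s=manip.read_state();p=s['eef_pos'];R=s['orientation']
    print(s['time'],p,'yaw',np.degrees(np.arctan2(R[1,0],R[0,0])),'f',s['wrist_force'],s['opening'])
    t=R[:,0];u,v=map(int,proj(im,p+.1*t+[0,0,.0205])); m=mask(im,[(u,v)])
    vr=np.flatnonzero(m.any(1)); d=np.array([np.cos(np.radians(102.87)),np.sin(np.radians(102.87)),0]);n=np.array([-d[1],d[0],0]);q0=np.array([.5991,.1,.07])
    z=p[2]+.0205; print('rows',vr[[0,-1]])
    for v in range(max(vr[0],2),vr[-1],25):
        q=np.flatnonzero(m[v]); c=plane(im,q[[0,-1]].mean(),v,z); w=np.linalg.norm(plane(im,q[0],v,z)-plane(im,q[-1]+1,v,z)); print(v,q[[0,-1]],'lat to bore (left+)',((c-q0)@n)*1e3,'along tcp',((c-p)@d)*1e3,'w',w*1e3)
    return im
E
python3 - <<'E'
from rod import *
im=look('w8')
w1=load('w1');print('spool',plane(w1,355,73,.04),'ball',plane(w1,375,183,.03))
E
```

```text
10.55 [ 0.65445396 -0.14318676  0.1273024 ] yaw 102.82079348147931 f [ 0.93554376  0.41369748 -1.14737284] 0.2942098190656963
rows [  0 367]
2 [242 312] lat to bore (left+) 0.24117488358123274 along tcp 108.04861524400818 w 23.438698819840127
27 [243 311] lat to bore (left+) 0.24431820867311382 along tcp 100.67894677959302 w 23.215492629213863
52 [243 311] lat to bore (left+) 0.2475845120284842 along tcp 93.02095018988278 w 23.669630032648346
77 [244 310] lat to bore (left+) 0.2509811546751936 along tcp 85.05736721098056 w 23.442124538692347
102 [244 309] lat to bore (left+) 0.43301861297118105 along tcp 76.7697316594405 w 23.562351435503153
127 [245 308] lat to bore (left+) 0.4404100034709757 along tcp 68.13743943851944 w 23.323160888239798
152 [245 308] lat to bore (left+) 0.4481151200815825 along tcp 59.13875127811819 w 23.81813465028243
177 [230 323] lat to bore (left+) 0.4561543699561979 along tcp 49.74983397544421 w 35.741404133745185
202 [241 312] lat to bore (left+) 0.4645499693916866 along tcp 39.94474145611055 w 27.983141068666253
227 [242 311] lat to bore (left+) 0.4733261488543347 along tcp 29.69517532824063 w 27.82246431295951
252 [243 310] lat to bore (left+) 0.4825093865332905 along tcp 18.970212118515086 w 27.65433502070416
277 [243 310] lat to bore (left+) 0.49212867516438413 along tcp 7.735991652974283 w 28.310895790640288
302 [244 308] lat to bore (left+) 0.7154463268774294 along tcp -4.044384004484533 w 27.71999177626663
327 [245 307] lat to bore (left+) 0.7313511394699199 along tcp -16.412275614382043 w 27.536736458729017
352 [246 306] lat to bore (left+) 0.7480690808867527 along tcp -29.412472012819414 w 27.344112269156298
spool [ 0.68927196 -0.19839416  0.04      ] ball [ 0.70981846 -0.34259435  0.03      ]
```

The rod in hand is aligned to the bore within about 0.3 mm laterally and parallel. Lowering to bore height, then approaching to just short of the mouth.

Call:
send_rows --pt "0.0 0 -0.12" --pt "0.0 0 -0.24" --pt "0 0 -0.33" --pt "0 0 -0.37" --pt "0.0015 0 -0.387" --twist '[0, 0, 0, 0, 0]'

```text
time: 11.05
eef_pos: [0.6544, -0.1429, 0.0491]
orientation: [[-0.222, 0.975, -0.001], [0.975, 0.222, 0.0], [0.001, -0.001, -1.0]]
wrist_force: [0.7, -1.1, -0.4]
opening: 0.295
finger_force: 58.9
```

Call:
send_rows --pt "-0.01 0.04 0" --pt "-0.02 0.09 0" --pt "-0.03 0.13 0" --pt "-0.033 0.146 0" --pt "-0.033 0.146 0" --twist '[0, 0, 0, 0, 0]'

```text
time: 11.55
eef_pos: [0.6484, -0.1128, 0.0504]
orientation: [[-0.223, 0.975, 0.001], [0.975, 0.223, -0.0], [-0.0, 0.001, -1.0]]
wrist_force: [-0.2, 0.2, -1.4]
opening: 0.296
finger_force: 58.9
```

Run:
```python
from rod import *
im=look('w9'); a=grab('scene','s2'); b=grab('side','d2')
A=cv2.resize(a['frame'][200:290,200:400,::-1],None,fx=2.4,fy=2.4,interpolation=2);B=cv2.resize(b['frame'][165:265,240:340,::-1],None,fx=3,fy=3,interpolation=2)
c=np.zeros((600,800,3),np.uint8);c[:216,:480]=A;c[:300,480:780]=B;c[300:,:400]=cv2.resize(im['frame'][:,:,::-1],(400,300))
cv2.imwrite('pics/m3.png',c)
```

```text
11.6 [ 0.6484702  -0.11326648  0.05033717] yaw 102.89122975191322 f [-0.50546748  0.05214416 -0.19272167] 0.2930463973841564
rows [  0 367]
2 [242 312] lat to bore (left+) -0.4462965934836326 along tcp 108.60091129067294 w 23.449279558377686
27 [242 311] lat to bore (left+) -0.2871117241021459 along tcp 101.22816341688942 w 23.562808783162048
52 [243 311] lat to bore (left+) -0.46489505626918015 along tcp 93.5670332276353 w 23.68087445859715
77 [244 310] lat to bore (left+) -0.47475126039655746 along tcp 85.59987095600185 w 23.453554574203196
102 [244 309] lat to bore (left+) -0.3064175117957445 along tcp 77.30799784786663 w 23.57410933046884
127 [245 308] lat to bore (left+) -0.3133880634436925 along tcp 68.67137798177366 w 23.33511549437364
152 [245 308] lat to bore (left+) -0.32065467916808643 along tcp 59.66793020682086 w 23.830679514490054
177 [230 323] lat to bore (left+) -0.3282366305744147 along tcp 50.27377670976354 w 35.76075614115518
202 [241 312] lat to bore (left+) -0.3361548989514046 along tcp 40.46292135362019 w 27.998723313268464
227 [242 311] lat to bore (left+) -0.3444323691651624 along tcp 30.207009440242803 w 27.83840515567528
252 [243 310] lat to bore (left+) -0.3530940505520955 along tcp 19.4750540199474 w 27.67064566502226
277 [243 309] lat to bore (left+) -0.15387326793235567 along tcp 8.233083645484092 w 27.91143795198075
302 [244 308] lat to bore (left+) -0.15831874463758527 along tcp -3.556044506428526 w 27.737290722815022
327 [245 307] lat to bore (left+) -0.16298600626196702 along tcp -15.933332491149088 w 27.554455391069677
352 [246 307] lat to bore (left+) -0.3921726492571026 along tcp -28.94392613587133 w 27.81089779995672
```

View pics/m3.png

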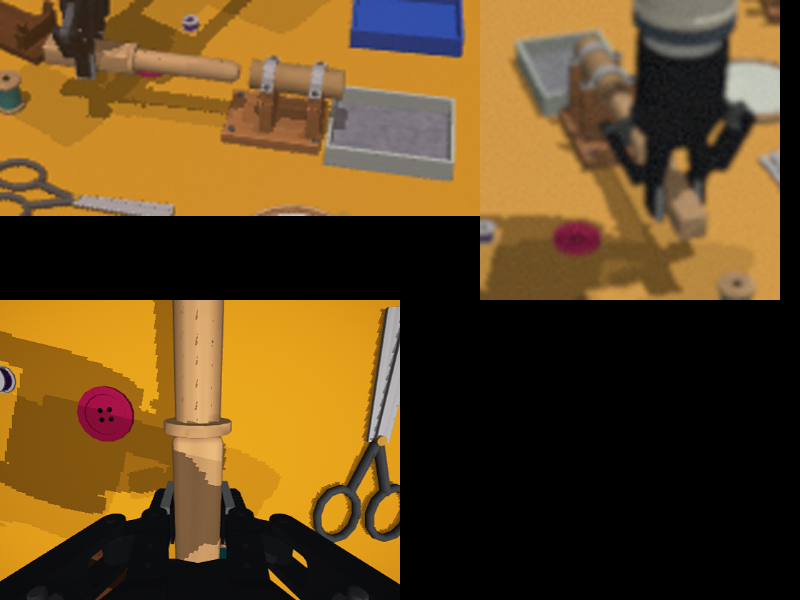

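The scene crop shows the rod lined up with the tube, tip about 10 mm short of the mouth. Entering slowly.

Call:
send_rows --pt "-0.0033 0.0146 0" --pt "-0.0067 0.0292 0" --pt "-0.01 0.0439 0" --pt "-0.0134 0.0585 0" --pt "-0.0167 0.0731 0" --twist '[0, 0, 0, 0, 0]'

```text
time: 12.2
eef_pos: [0.6448, -0.0988, 0.0499]
orientation: [[-0.222, 0.975, -0.0], [0.975, 0.222, 0.0], [0.0, -0.0, -1.0]]
wrist_force: [-1.4, -0.1, -1.8]
opening: 0.296
finger_force: 58.9
```

Call:
send_rows --pt "-0.0022 0.0097 0" --pt "-0.0045 0.0195 0" --pt "-0.0067 0.0292 0" --pt "-0.0089 0.039 0" --pt "-0.0111 0.0487 0" --twist '[0, 0, 0, 0, 0]'

```text
time: 12.7
eef_pos: [0.6426, -0.0892, 0.0499]
orientation: [[-0.222, 0.975, 0.0], [0.975, 0.222, 0.0], [0.0, 0.0, -1.0]]
wrist_force: [-0.5, -0.4, -0.3]
opening: 0.3
finger_force: 58.9
```

```bash
cat > st.py <<'E'
from h import *
s=manip.read_state();d=np.array([np.cos(np.radians(102.87)),np.sin(np.radians(102.87)),0]);n=np.array([-d[1],d[0],0]);f=s['wrist_force'];p=s['eef_pos']
m=np.array([.6088,.0575,.07])
print('t',s['time'],'z',p[2],'tip past est mouth mm',1e3*((p-m)@d+.166),'lat',1e3*((p-m)@n),'f along/lat/z',f@d,f@n,f[2],'tq',s['torque'],'open',s['opening'])
E
python3 st.py
```

```text
t 12.7 z 0.04989740788315336 tip past est mouth mm 15.42033863218603 lat -0.31169087878960694 f along/lat/z -0.30162072004525026 0.5655422111494519 -0.27112827885555724 tq [-0.07367955 -0.05560927 -0.00664154] open 0.30027876624067934
```

The nose is about 15 mm in with no contact forces. On to the plug.

Call:
send_rows --pt "-0.0022 0.0097 0" --pt "-0.0045 0.0195 0" --pt "-0.0067 0.0292 0" --pt "-0.0089 0.039 0" --pt "-0.0111 0.0487 0" --twist '[0, 0, 0, 0, 0]'

```text
time: 13.2
eef_pos: [0.6404, -0.0794, 0.0499]
orientation: [[-0.222, 0.975, -0.0], [0.975, 0.222, -0.0], [0.0, -0.0, -1.0]]
wrist_force: [-0.2, 0.8, -1.2]
opening: 0.297
finger_force: 58.9
```

Call:
send_rows --pt "-0.0022 0.0097 0" --pt "-0.0045 0.0195 0" --pt "-0.0067 0.0292 0" --pt "-0.0089 0.039 0" --pt "-0.0111 0.0487 0" --twist '[0, 0, 0, 0, 0]'

```text
time: 13.7
eef_pos: [0.6389, -0.0709, 0.0502]
orientation: [[-0.223, 0.975, 0.001], [0.975, 0.223, -0.002], [-0.002, 0.001, -1.0]]
wrist_force: [1.8, -10.8, -0.3]
opening: 0.293
finger_force: 59.0
```

```bash
python3 st.py
```

```text
t 13.7 z 0.05017551975543004 tip past est mouth mm 34.140731748629165 lat -0.7362765943362409 f along/lat/z -10.89979391246701 0.644034743186048 -0.29093017650776143 tq [-1.51566382 -0.19227013  0.16722932] open 0.2934071446570491
```

Plug found at about 34 mm in, with 11 N resistance. Pushing on at 20 mm/s, watching force.

Call:
send_rows --pt "-0.0022 0.0097 0" --pt "-0.0045 0.0195 0" --pt "-0.0067 0.0292 0" --pt "-0.0089 0.039 0" --pt "-0.0111 0.0487 0" --twist '[0, 0, 0, 0, 0]'

```text
time: 14.2
eef_pos: [0.6368, -0.0619, 0.0503]
orientation: [[-0.223, 0.975, 0.002], [0.975, 0.223, -0.003], [-0.003, 0.001, -1.0]]
wrist_force: [1.4, -10.5, -0.4]
opening: 0.298
finger_force: 59.0
```

Call:
send_rows --pt "-0.0022 0.0097 0" --pt "-0.0045 0.0195 0" --pt "-0.0067 0.0292 0" --pt "-0.0089 0.039 0" --pt "-0.0111 0.0487 0" --twist '[0, 0, 0, 0, 0]'

```text
time: 14.7
eef_pos: [0.6346, -0.0521, 0.0503]
orientation: [[-0.223, 0.975, 0.002], [0.975, 0.223, -0.002], [-0.003, 0.001, -1.0]]
wrist_force: [0.9, -9.5, -0.6]
opening: 0.296
finger_force: 58.9
```

```bash
python3 st.py
```

```text
t 14.7 z 0.050264441297976206 tip past est mouth mm 53.39581718832273 lat -0.7341991269751644 f along/lat/z -9.408712043025885 1.2539503341566596 -0.5790065473489328 tq [-1.55735049 -0.24116852  0.17366697] open 0.29589113600249545
```

Call:
send_rows --pt "-0.003 0.0117 0" --pt "-0.006 0.0234 0" --pt "-0.0095 0.0351 0" --pt "-0.012 0.0468 0" --pt "-0.0145 0.0585 0" --twist '[0, 0, 0, 0, 0]'

```text
time: 15.2
eef_pos: [0.6318, -0.0404, 0.0503]
orientation: [[-0.223, 0.975, 0.002], [0.975, 0.223, -0.002], [-0.003, 0.001, -1.0]]
wrist_force: [2.0, -9.1, -0.6]
opening: 0.294
finger_force: 59.0
```

Call:
send_rows --pt "-0.0027 0.0117 0" --pt "-0.0053 0.0234 0" --pt "-0.008 0.0351 0" --pt "-0.0107 0.0468 0" --pt "-0.0134 0.0585 0" --twist '[0, 0, 0, 0, 0]'

```text
time: 15.7
eef_pos: [0.6289, -0.0283, 0.0502]
orientation: [[-0.223, 0.975, 0.001], [0.975, 0.223, -0.002], [-0.002, 0.001, -1.0]]
wrist_force: [1.5, -8.7, -1.0]
opening: 0.296
finger_force: 59.0
```

```bash
python3 st.py
```

```text
t 15.7 z 0.05018157274855626 tip past est mouth mm 77.8970826359151 lat -0.48987947859061715 f along/lat/z -8.822309928612615 0.43603045455561773 -0.9731137872193161 tq [-1.12836816 -0.17503975  0.02761405] open 0.2964210368199172
```

Call:
send_rows --pt "-0.0022 0.0097 0" --pt "-0.0045 0.0195 0" --pt "-0.0067 0.0292 0" --pt "-0.0089 0.039 0" --pt "-0.0111 0.0487 0" --twist '[0, 0, 0, 0, 0]'

```text
time: 16.2
eef_pos: [0.6265, -0.018, 0.0501]
orientation: [[-0.223, 0.975, 0.001], [0.975, 0.223, -0.001], [-0.001, 0.001, -1.0]]
wrist_force: [0.0, -4.6, -1.7]
opening: 0.297
finger_force: 59.0
```

Call:
send_rows --pt "-0.0022 0.0097 0" --pt "-0.0045 0.0195 0" --pt "-0.0067 0.0292 0" --pt "-0.0089 0.039 0" --pt "-0.0111 0.0487 0" --twist '[0, 0, 0, 0, 0]'

```text
time: 16.7
eef_pos: [0.6237, -0.007, 0.0499]
orientation: [[-0.222, 0.975, -0.0], [0.975, 0.222, 0.0], [0.0, -0.0, -1.0]]
wrist_force: [0.3, -0.2, -2.0]
opening: 0.298
finger_force: 59.0
```

Call:
send_rows --pt "-0.0011 0.0049 0" --pt "-0.0022 0.0097 0" --pt "-0.0033 0.0146 0" --pt "-0.0045 0.0195 0" --pt "-0.0056 0.0244 0" --twist '[0, 0, 0, 0, 0]'

```text
time: 17.2
eef_pos: [0.6226, -0.0025, 0.0499]
orientation: [[-0.222, 0.975, -0.0], [0.975, 0.222, 0.0], [0.0, -0.0, -1.0]]
wrist_force: [0.8, -0.5, -1.3]
opening: 0.297
finger_force: 58.9
```

```bash
python3 st.py
python3 - <<'E'
from h import *
from m import *
im=grab('wrist','w10');s=manip.read_state();p=s['eef_pos'];z=p[2]+.0205
d=np.array([np.cos(np.radians(102.87)),np.sin(np.radians(102.87)),0])
f=im['frame'];u=int(proj(im,p+.07*d+[0,0,.02])[0])
for v in range(0,200,5): print(v,f[v,u].tolist(),round(1e3*((plane(im,u,v,z+.013)-p)@d),1),end='; ')
E
```

```text
t 17.2 z 0.04986688968752444 tip past est mouth mm 104.45072612975254 lat -0.06289721349874051 f along/lat/z -0.6384170999988641 -0.6842562161269359 -1.3095789261564086 tq [-0.01189184  0.00755716 -0.0224133 ] open 0.2971749887377739
0 [175, 130, 80] 104.6; 5 [175, 131, 80] 103.3; 10 [174, 131, 79] 102.0; 15 [178, 132, 81] 100.7; 20 [177, 132, 81] 99.4; 25 [176, 131, 78] 98.1; 30 [174, 130, 78] 96.7; 35 [175, 130, 80] 95.4; 40 [178, 132, 82] 94.0; 45 [182, 137, 83] 92.6; 50 [197, 186, 180] 91.2; 55 [203, 200, 203] 89.8; 60 [204, 199, 203] 88.4; 65 [205, 200, 204] 87.0; 70 [204, 200, 203] 85.6; 75 [204, 201, 204] 84.1; 80 [206, 201, 205] 82.7; 85 [206, 202, 205] 81.2; 90 [207, 202, 205] 79.7; 95 [157, 116, 67] 78.3; 100 [179, 133, 81] 76.8; 105 [181, 135, 82] 75.2; 110 [183, 137, 84] 73.7; 115 [187, 140, 85] 72.2; 120 [185, 138, 86] 70.6; 125 [184, 140, 85] 69.1; 130 [184, 139, 86] 67.5; 135 [183, 138, 84] 65.9; 140 [194, 147, 96] 64.3; 145 [228, 179, 121] 62.7; 150 [229, 181, 122] 61.0; 155 [230, 181, 122] 59.4; 160 [231, 183, 122] 57.7; 165 [228, 180, 120] 56.1; 170 [215, 166, 110] 54.4; 175 [95, 69, 46] 52.7; 180 [212, 162, 105] 51.0; 185 [212, 164, 107] 49.2; 190 [214, 164, 109] 47.5; 195 [195, 150, 99] 45.7;
```

The plug has come free: force went from 9 N to 0 at about 90–100 mm in. Collar gap to the mouth is about 8 mm. Closing it gently.

Call:
send_rows --pt "-0.0011 0.0049 0" --pt "-0.0022 0.0097 0" --pt "-0.0033 0.0146 0" --pt "-0.0045 0.0195 0" --pt "-0.0056 0.0244 0" --twist '[0, 0, 0, 0, 0]'

```text
time: 17.75
eef_pos: [0.6215, 0.0023, 0.0499]
orientation: [[-0.222, 0.975, -0.0], [0.975, 0.222, -0.0], [-0.0, -0.0, -1.0]]
wrist_force: [0.2, 0.0, -1.6]
opening: 0.297
finger_force: 59.0
```

Call:
send_rows --pt "-0.0004 0.0017 0" --pt "-0.0008 0.0034 0" --pt "-0.0012 0.0051 0" --pt "-0.0015 0.0066 0" --pt "-0.0018 0.008 0" --twist '[0, 0, 0, 0, 0]'

```text
time: 18.25
eef_pos: [0.6212, 0.0039, 0.0499]
orientation: [[-0.222, 0.975, 0.0], [0.975, 0.222, -0.0], [-0.0, -0.0, -1.0]]
wrist_force: [-0.6, -0.0, -1.4]
opening: 0.294
finger_force: 59.0
```

```bash
python3 st.py
```

```text
t 18.25 z 0.049869152203784455 tip past est mouth mm 110.97880553652719 lat -0.1341395945532002 f along/lat/z 0.12898562094321583 0.6307263948415968 -1.3764625090196265 tq [-0.02945013  0.01154265  0.05130581] open 0.2943559018932009
```

Next: 1 mm steps per call, reading the force each time.

Call:
send_rows --pt "-0.0002 0.001 0" --pt "-0.0004 0.002 0" --pt "-0.0007 0.003 0" --pt "-0.0009 0.004 0" --pt "-0.0011 0.0049 0" --twist '[0, 0, 0, 0, 0]'

```text
time: 18.75
eef_pos: [0.621, 0.0049, 0.0499]
orientation: [[-0.222, 0.975, 0.0], [0.975, 0.222, 0.0], [0.0, 0.0, -1.0]]
wrist_force: [0.9, -0.5, -0.9]
opening: 0.296
finger_force: 59.0
```

```bash
python3 st.py
```

```text
t 18.75 z 0.04988546796912688 tip past est mouth mm 111.98565182735697 lat -0.13234376587199953 f along/lat/z -0.6593645725993471 -0.7564544413924039 -0.8972917657160613 tq [ 0.02053459 -0.01195306 -0.02665645] open 0.2955898825458489
```

Call:
send_rows --pt "-0.0002 0.001 0" --pt "-0.0004 0.002 0" --pt "-0.0007 0.003 0" --pt "-0.0009 0.004 0" --pt "-0.0011 0.0049 0" --twist '[0, 0, 0, 0, 0]'

```text
time: 19.25
eef_pos: [0.6207, 0.0058, 0.0499]
orientation: [[-0.222, 0.975, -0.0], [0.975, 0.222, -0.0], [0.0, -0.0, -1.0]]
wrist_force: [-0.4, 0.8, -0.7]
opening: 0.295
finger_force: 59.0
```

```bash
python3 st.py
python3 - <<'E'
from m import *
im=grab('wrist','w11');s=manip.read_state();p=s['eef_pos'];z=p[2]+.0205
d=np.array([np.cos(np.radians(102.87)),np.sin(np.radians(102.87)),0])
f=im['frame'];u=int(proj(im,p+.07*d+[0,0,.02])[0])
for v in range(130,190,2): print(v,f[v,u].tolist(),round(1e3*((plane(im,u,v,z+.016)-p)@d),1),end='; ')
E
```

```text
t 19.25 z 0.049881552465418436 tip past est mouth mm 112.98770958250302 lat -0.11139890430922339 f along/lat/z 0.839350768329788 0.25440359204868546 -0.7251046694750586 tq [-0.04403951  0.06166626 -0.02689398] open 0.29499650507693786
130 [179, 135, 82] 67.7; 132 [180, 136, 83] 67.1; 134 [181, 135, 81] 66.4; 136 [181, 136, 84] 65.8; 138 [182, 137, 84] 65.2; 140 [183, 136, 84] 64.6; 142 [184, 137, 83] 63.9; 144 [184, 138, 84] 63.3; 146 [184, 138, 85] 62.7; 148 [184, 137, 85] 62.0; 150 [183, 139, 85] 61.4; 152 [184, 140, 86] 60.8; 154 [184, 141, 86] 60.1; 156 [184, 138, 85] 59.5; 158 [184, 138, 83] 58.8; 160 [185, 138, 83] 58.2; 162 [184, 138, 84] 57.6; 164 [185, 139, 85] 56.9; 166 [125, 91, 57] 56.2; 168 [230, 181, 121] 55.6; 170 [232, 181, 120] 54.9; 172 [153, 114, 74] 54.3; 174 [85, 63, 41] 53.6; 176 [205, 156, 103] 52.9; 178 [215, 166, 109] 52.3; 180 [212, 162, 106] 51.6; 182 [209, 160, 105] 50.9; 184 [211, 162, 107] 50.3; 186 [212, 163, 108] 49.6; 188 [211, 164, 109] 48.9;
```

Gap now about 2 mm at most; continuing at 1 mm per call.

Call:
send_rows --pt "-0.0002 0.001 0" --pt "-0.0004 0.002 0" --pt "-0.0007 0.003 0" --pt "-0.0009 0.004 0" --pt "-0.0011 0.0049 0" --twist '[0, 0, 0, 0, 0]'

```text
time: 19.8
eef_pos: [0.6205, 0.0068, 0.0499]
orientation: [[-0.222, 0.975, -0.0], [0.975, 0.222, 0.0], [0.0, -0.0, -1.0]]
wrist_force: [0.3, -0.3, -0.3]
opening: 0.298
finger_force: 59.0
```

```bash
python3 st.py
```

```text
t 19.8 z 0.04986157123637571 tip past est mouth mm 113.98508408944646 lat -0.12716750913131097 f along/lat/z -0.33075945287219666 -0.22145851020062102 -0.29893220005353904 tq [-0.0086915   0.06910211  0.01103245] open 0.29829486565310925
```

Call:
send_rows --pt "-0.0002 0.0008 0" --pt "-0.0004 0.0016 0" --pt "-0.0006 0.0025 0" --pt "-0.0008 0.0034 0" --pt "-0.0009 0.0039 0" --twist '[0, 0, 0, 0, 0]'

```text
time: 20.3
eef_pos: [0.6203, 0.0076, 0.0499]
orientation: [[-0.222, 0.975, -0.0], [0.975, 0.222, -0.0], [-0.0, -0.0, -1.0]]
wrist_force: [0.3, -0.3, -0.8]
opening: 0.294
finger_force: 59.0
```

```bash
python3 st.py
```

```text
t 20.3 z 0.049886271010372824 tip past est mouth mm 114.80098968524999 lat -0.12424906405504761 f along/lat/z -0.3453323793269896 -0.19404337411885952 -0.8303417941436705 tq [-0.02931891 -0.03117917  0.04362061] open 0.2938019823025021
```

Call:
send_rows --pt "-0.0002 0.0008 0" --pt "-0.0004 0.0016 0" --pt "-0.0006 0.0025 0" --pt "-0.0008 0.0034 0" --pt "-0.0009 0.0039 0" --twist '[0, 0, 0, 0, 0]'

```text
time: 20.8
eef_pos: [0.6201, 0.0084, 0.0499]
orientation: [[-0.222, 0.975, -0.0], [0.975, 0.222, 0.0], [0.0, -0.0, -1.0]]
wrist_force: [-0.6, -0.6, -1.2]
opening: 0.29
finger_force: 59.0
```

```bash
python3 st.py
```

```text
t 20.8 z 0.04986873292123709 tip past est mouth mm 115.60315494827766 lat -0.11186355685226246 f along/lat/z -0.4723992526283458 0.7684926694790802 -1.245331293456482 tq [-0.09365613  0.02205219 -0.00730416] open 0.289671834663001
```

Call:
send_rows --pt "-0.0002 0.0008 0" --pt "-0.0004 0.0016 0" --pt "-0.0006 0.0025 0" --pt "-0.0008 0.0034 0" --pt "-0.0009 0.0039 0" --twist '[0, 0, 0, 0, 0]'

```text
time: 21.3
eef_pos: [0.6202, 0.0085, 0.05]
orientation: [[-0.223, 0.975, 0.0], [0.975, 0.223, -0.001], [-0.001, 0.0, -1.0]]
wrist_force: [1.5, -5.8, -0.6]
opening: 0.296
finger_force: 58.9
```

```bash
python3 st.py
python3 - <<'E'
from m import *
im=grab('wrist','w12');s=manip.read_state();p=s['eef_pos'];z=p[2]+.0205
d=np.array([np.cos(np.radians(102.87)),np.sin(np.radians(102.87)),0])
f=im['frame'];u=int(proj(im,p+.07*d+[0,0,.02])[0])
for v in range(156,186,1): print(v,f[v,u].tolist(),end='; ')
a=cv2.resize(f[100:220,200:360,::-1],None,fx=2.5,fy=2.5,interpolation=2)
b=load('w11')['frame'];b=cv2.resize(b[100:220,200:360,::-1],None,fx=2.5,fy=2.5,interpolation=2)
sc=grab('scene','s3')['frame'];sc=cv2.resize(sc[200:290,270:400,::-1],None,fx=3,fy=3,interpolation=2)
c=np.zeros((600,800,3),np.uint8);c[:300,:400]=b;c[:300,400:]=a;c[300:570,:390]=sc;cv2.imwrite('pics/m4.png',c)
E
```

```text
t 21.3 z 0.04995754844569733 tip past est mouth mm 115.67849118159795 lat -0.200053494392961 f along/lat/z -6.0134993785691835 -0.17438544230782393 -0.6248973533298586 tq [-0.99256984 -0.08157029  0.11305918] open 0.2959780302942731
156 [184, 137, 85]; 157 [184, 141, 86]; 158 [185, 141, 86]; 159 [184, 141, 86]; 160 [184, 141, 87]; 161 [185, 142, 87]; 162 [184, 141, 86]; 163 [185, 139, 87]; 164 [185, 138, 87]; 165 [185, 139, 87]; 166 [184, 139, 84]; 167 [184, 139, 84]; 168 [185, 138, 85]; 169 [184, 139, 84]; 170 [184, 139, 85]; 171 [185, 139, 84]; 172 [184, 138, 84]; 173 [174, 131, 79]; 174 [113, 83, 51]; 175 [86, 62, 41]; 176 [177, 133, 87]; 177 [222, 173, 115]; 178 [215, 166, 107]; 179 [213, 163, 108]; 180 [213, 163, 109]; 181 [210, 162, 106]; 182 [209, 160, 105]; 183 [209, 162, 107]; 184 [212, 162, 107]; 185 [211, 163, 106];
```

View pics/m4.png

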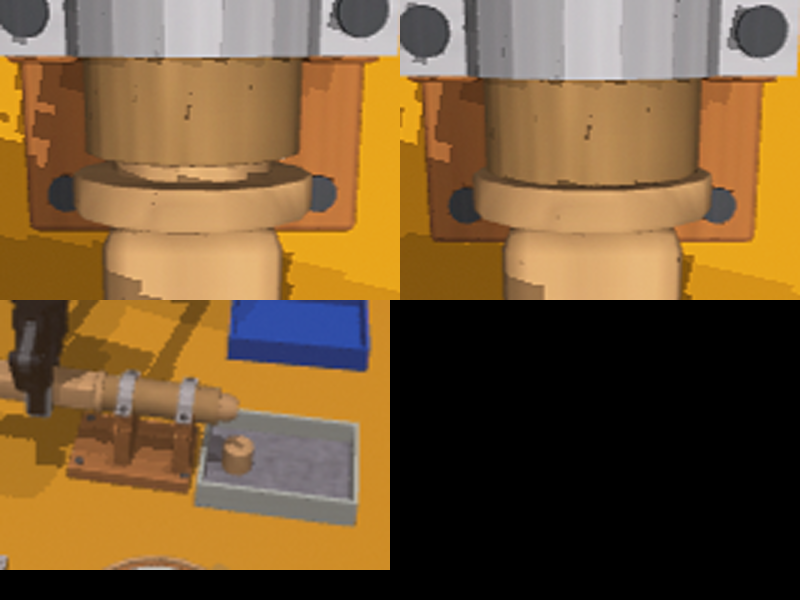

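Seated: collar flush on the rim with about 6 N, and the plug is standing in the grey tray. Drawing the rod straight out.

Call:
send_rows --pt "0.0033 -0.0146 0" --pt "0.0111 -0.0487 0" --pt "0.0223 -0.0975 0" --pt "0.0334 -0.1462 0" --pt "0.0445 -0.195 0" --twist '[0, 0, 0, 0, 0]'

```text
time: 21.9
eef_pos: [0.6291, -0.0309, 0.0499]
orientation: [[-0.222, 0.975, -0.0], [0.975, 0.222, 0.0], [0.0, 0.0, -1.0]]
wrist_force: [0.6, -0.2, -1.3]
opening: 0.299
finger_force: 59.0
```

Call:
send_rows --pt "0.0111 -0.0487 0" --pt "0.0223 -0.0975 0" --pt "0.0334 -0.1462 0" --pt "0.0445 -0.195 0" --pt "0.0557 -0.2437 0" --twist '[0, 0, 0, 0, 0]'

```text
time: 22.4
eef_pos: [0.6402, -0.0795, 0.0499]
orientation: [[-0.222, 0.975, -0.0], [0.975, 0.222, -0.0], [-0.0, -0.0, -1.0]]
wrist_force: [0.2, 0.2, -0.8]
opening: 0.295
finger_force: 59.0
```

Call:
send_rows --pt "0.0111 -0.0487 0" --pt "0.0223 -0.0975 0" --pt "0.0334 -0.1462 0" --pt "0.0445 -0.195 0" --pt "0.0557 -0.2437 0" --twist '[0, 0, 0, 0, 0]'

```text
time: 22.9
eef_pos: [0.6513, -0.1281, 0.0499]
orientation: [[-0.222, 0.975, -0.0], [0.975, 0.222, -0.0], [-0.0, -0.0, -1.0]]
wrist_force: [0.5, 0.5, -1.0]
opening: 0.298
finger_force: 59.0
```

```bash
python3 st.py; python3 -c "
from rod import *
look('w13')"
```

```text
t 22.9 z 0.049869363636076344 tip past est mouth mm -24.436329995745936 lat -0.12479822103231286 f along/lat/z 0.38250338422845453 -0.638426820397145 -1.0108281168785536 tq [-0.04282603 -0.04033449 -0.07917063] open 0.297774693094348
22.95 [ 0.65179761 -0.1295142   0.04997139] yaw 102.82343209549894 f [ 0.53566932 -2.45376936 -0.92436445] 0.29431731173573905
rows [  0 367]
2 [242 312] lat to bore (left+) -0.05612015045256685 along tcp 109.56943201064568 w 23.42061524114425
27 [242 311] lat to bore (left+) 0.11060058133689418 along tcp 102.20547905535331 w 23.53373089684257
52 [243 311] lat to bore (left+) -0.05892862167496127 along tcp 94.55328729493195 w 23.65129005467367
77 [244 310] lat to bore (left+) -0.0604169021487036 along tcp 86.59584952802183 w 23.423919781573197
102 [244 309] lat to bore (left+) 0.11639788396538425 along tcp 78.31452944571673 w 23.544010609018997
127 [245 308] lat to bore (left+) 0.11849093771410663 along tcp 69.68895909991429 w 23.30496197232487
152 [245 308] lat to bore (left+) 0.12067282225104725 along tcp 60.69731300744388 w 23.799502376533116
177 [230 323] lat to bore (left+) 0.12294931524983732 along tcp 51.315781111417614 w 35.713370818253644
202 [241 312] lat to bore (left+) 0.12532670653774003 along tcp 41.518442745333644 w 27.961132511220182
227 [242 311] lat to bore (left+) 0.12781185613112284 along tcp 31.27702746786539 w 27.800519416747264
252 [243 310] lat to bore (left+) 0.1304122603448532 along tcp 20.560642622113818 w 27.632457514042937
277 [243 309] lat to bore (left+) 0.3411390992604374 along tcp 9.335580958363682 w 27.872409407726668
302 [244 308] lat to bore (left+) 0.34905331670004314 along tcp -2.4355057467874883 w 27.697922380235543
327 [245 307] lat to bore (left+) 0.35736201697292996 along tcp -14.793320283310077 w 27.514738077767266
352 [246 307] lat to bore (left+) 0.14214317391005038 along tcp -27.782989376702158 w 27.770108535901816
```

The rod hasn't slipped in the hand (same pixel edges as before), so I retrace the exact commanded path: up, back, turn, down.

Call:
send_rows --pt "0 0 0.05" --pt "0 0 0.15" --pt "0 0 0.25" --pt "0 0 0.35" --pt "0 0 0.387" --twist '[0, 0, 0, 0, 0]'

```text
time: 23.45
eef_pos: [0.6524, -0.1271, 0.1301]
orientation: [[-0.223, 0.975, 0.003], [0.975, 0.223, -0.001], [-0.001, 0.003, -1.0]]
wrist_force: [0.5, -0.7, -0.7]
opening: 0.295
finger_force: 59.0
```

Call:
send_rows --pt "-0.03 -0.08 0" --pt "-0.08 -0.2 0" --pt "-0.14 -0.33 0" --pt "-0.2 -0.47 0" --pt "-0.25 -0.6 0" --twist '[-0.05, -0.15, -0.27, -0.4, -0.5]'

```text
time: 23.95
eef_pos: [0.5993, -0.2487, 0.1262]
orientation: [[0.041, 0.999, -0.002], [0.999, -0.041, 0.0], [0.0, -0.002, -1.0]]
wrist_force: [0.2, -1.6, -0.8]
opening: 0.295
finger_force: 58.9
```

Call:
send_rows --pt "-0.05 -0.13 0" --pt "-0.1 -0.25 0" --pt "-0.14 -0.36 0" --pt "-0.16 -0.42 0" --pt "-0.1681 -0.4378 0" --twist '[-0.09, -0.16, -0.21, -0.24, -0.24]'

```text
time: 24.45
eef_pos: [0.5665, -0.3361, 0.1266]
orientation: [[0.165, 0.986, -0.001], [0.986, -0.165, 0.0], [0.0, -0.001, -1.0]]
wrist_force: [0.6, -0.0, -0.7]
opening: 0.298
finger_force: 58.9
```

Call:
send_rows --pt "0 0 0" --pt "0 0 0" --pt "0 0 -0.1" --pt "0 0 -0.2" --pt "0 0 -0.25" --twist '[0, 0, 0, 0, 0]'

```text
time: 24.95
eef_pos: [0.5672, -0.3333, 0.0757]
orientation: [[0.161, 0.987, -0.002], [0.987, -0.161, 0.001], [0.001, -0.002, -1.0]]
wrist_force: [0.2, -0.8, -1.0]
opening: 0.296
finger_force: 59.0
```

Call:
send_rows --pt "0 0 -0.1" --pt "0 0 -0.18" --pt "0 0 -0.215" --pt "0 0 -0.23" --pt "0 0 -0.24" --twist '[0, 0, 0, 0, 0]'

```text
time: 25.45
eef_pos: [0.5679, -0.3349, 0.0294]
orientation: [[0.162, 0.987, 0.0], [0.987, -0.162, -0.0], [-0.0, 0.0, -1.0]]
wrist_force: [0.4, 0.2, -0.9]
opening: 0.298
finger_force: 59.0
```

```bash
python3 st.py
python3 - <<'E'
from h import *
s=manip.read_state();R=s['orientation'];print(s['eef_pos'],np.degrees(np.arctan2(R[1,0],R[0,0])),s['wrist_force'])
E
```

```text
t 25.45 z 0.029443264468385206 tip past est mouth mm -207.44553323898597 lat 127.31987122253719 f along/lat/z 0.10528791763191259 -0.4485243773312478 -0.8757054234306366 tq [-0.04222389  0.01437464 -0.00227144] open 0.2983463438601172
[ 0.56785981 -0.33492301  0.02944326] 80.65616340407448 [ 0.41380473  0.20254706 -0.87570542]
```

Call:
send_rows --pt "0 0 -0.002" --pt "0 0 -0.004" --pt "0 0 -0.006" --pt "0 0 -0.008" --pt "0 0 -0.009" --twist '[0, 0, 0, 0, 0]'

```text
time: 25.95
eef_pos: [0.5677, -0.335, 0.0277]
orientation: [[0.163, 0.987, 0.0], [0.987, -0.163, -0.0], [-0.0, 0.0, -1.0]]
wrist_force: [-0.1, -0.0, 3.5]
opening: 0.3
finger_force: 59.3
```

Call:
send_rows --pt "0 0 0" --pt "0 0 0" --pt "0 0 0" --pt "0 0 0" --pt "0 0 0" --twist '[0, 0, 0, 0, 0]' --squeeze 20

```text
time: 26.45
eef_pos: [0.5676, -0.335, 0.0277]
orientation: [[0.163, 0.987, 0.0], [0.987, -0.163, -0.0], [-0.0, 0.0, -1.0]]
wrist_force: [-1.1, 0.8, 4.5]
opening: 0.292
finger_force: 59.4
```

```bash
python3 st.py
```

```text
t 26.45 z 0.02771752719283237 tip past est mouth mm -207.44799126373383 lat 127.57415108743302 f along/lat/z 1.0451082345788345 0.9155453855210156 4.474986403937455 tq [ 0.05493492  0.1887744  -0.06421372] open 0.2917111719291882
```

The rod is resting on its notches with the same reading as at pick-up. Releasing and rising straight up, then back off.

Call:
send_rows --pt "0 0 0" --pt "0 0 0" --pt "0 0 0" --pt "0 0 0" --pt "0 0 0" --twist '[0, 0, 0, 0, 0]' --grip 0.4

```text
time: 26.95
eef_pos: [0.5675, -0.3348, 0.0274]
orientation: [[0.163, 0.987, -0.0], [0.987, -0.163, 0.0], [0.0, -0.0, -1.0]]
wrist_force: [0.2, -0.0, 0.4]
opening: 0.602
finger_force: 0.0
```

Call:
send_rows --pt "0 0 0.05" --pt "0 0 0.15" --pt "0 0 0.3" --pt "0 0 0.5" --pt "0 0 0.7" --twist '[0, 0, 0, 0, 0]'

```text
time: 27.45
eef_pos: [0.5672, -0.3347, 0.1693]
orientation: [[0.162, 0.987, -0.0], [0.987, -0.162, 0.0], [0.0, -0.0, -1.0]]
wrist_force: [0.3, 0.1, -0.7]
opening: 0.599
finger_force: 0.0
```

Call:
send_rows --pt "0 0 0.2" --pt "0 0 0.4" --pt "0 0 0.6" --pt "0 0 0.82" --pt "0 0 0.82" --twist '[0, 0, 0, 0, 0]'

```text
time: 27.95
eef_pos: [0.5698, -0.3362, 0.3397]
orientation: [[0.162, 0.987, 0.01], [0.987, -0.162, -0.006], [-0.004, 0.011, -1.0]]
wrist_force: [1.2, -0.6, -0.1]
opening: 0.602
finger_force: 0.0
```

Call:
send_rows --pt "0 0 0" --pt "0 0 0" --pt "0 0 0" --pt "0 0 0" --pt "0 0 0" --twist '[0, 0, 0, 0, 0]'

```text
time: 28.45
eef_pos: [0.5673, -0.3348, 0.3306]
orientation: [[0.163, 0.987, -0.001], [0.987, -0.163, 0.001], [0.001, -0.001, -1.0]]
wrist_force: [-0.3, -0.1, -0.0]
opening: 0.604
finger_force: 0.0
```

```bash
python3 st.py
python3 - <<'E'
from m import *
im=grab('wrist','w14');sc=grab('scene','s4')
d=np.array([.1624,.9867,0]);o=np.array([.568,-.335,.048]);n=np.array([.9867,-.1624,0])
m=mask(im,[tuple(map(int,proj(im,o+.1*d)))]);vr=np.flatnonzero(m.any(1))
for v in list(range(vr[0]+1,vr[-1],25)):
    q=np.flatnonzero(m[v]); c=plane(im,q[[0,-1]].mean(),v,.048); print(v,len(q),'lat',1e3*((c-o)@n),'along',1e3*((c-o)@d))
A=cv2.resize(im['frame'][:,:,::-1],(400,300));B=cv2.resize(sc['frame'][140:320,130:410,::-1],None,fx=1.42,fy=1.42)
c=np.zeros((300,800,3),np.uint8);c[:,:400]=A;B=B[:300,:398];c[:B.shape[0],400:400+B.shape[1]]=B;cv2.imwrite('pics/m5.png',c)
E
```

```text
t 28.45 z 0.33058041754052864 tip past est mouth mm -207.15535812535404 lat 127.82585019368389 f along/lat/z 0.00056329107428367 0.33227055963032154 -0.032506115495847074 tq [-0.005414   -0.01355243  0.0296895 ] open 0.6040947572122423
36 13 lat -0.58820262084254 along 164.99169700225892
61 19 lat -0.5757180236811016 along 137.92510661796234
86 19 lat -0.5627326730822252 along 109.7728834332791
111 19 lat -0.5492158248712395 along 80.46837411799407
136 28 lat -1.1748145464844295 along 49.93946222637983
161 21 lat -0.5204515381120765 along 18.107437890676547
186 20 lat -1.172704126583372 along -15.112605913462463
```

View pics/m5.png

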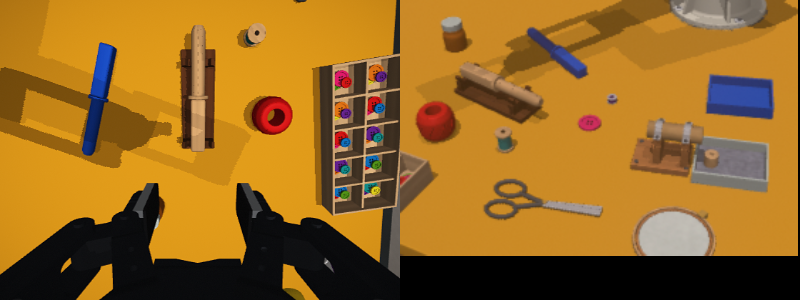

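The pictures show the rod back in its rest within about 0.6 mm, the plug in the grey tray, and nothing else moved. The gripper is clear.

```bash
python3 -c "
from cell import manip
print(manip.sign_off())"
```

```text
the job is handed in; nothing more can be done
None
```

The job is done and handed in at about 28.5 s: the plug is in the grey tray, the collar seated on the mouth at about 6 N, the push never exceeded about 11 N at any reading, and the rod is back in its rest within about 1 mm with nothing else disturbed.

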